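# Raise the gauging platform in the drawer with its cam lever and hold it

### The job

Pull the drawer of the small grey gauging cabinet all the way out, then swing the cam lever inside it up until the little platform is at its highest, which is with the lever standing upright. The lever springs back when let go, so keep holding it there with the gripper: you finish while still holding the lever at the top, with the drawer still out and the other things on the bench left alone.

Things in the scene. Friction and masses are not known exactly. Their poses are not given: they have to be found in the camera images.
- cabinet: Low grey steel cabinet, 250 deep (x) by 270 wide (y) by 118 high, fixed on the bench. Origin: middle of the lower edge of its front face. Its x axis points from the front to the back (roughly away from the robot), y to the left as seen from the front, z up. One drawer fills its front face. It stands in varying places and turned up to 0.2 rad.
- drawer (a joint): How far the drawer is pulled out along the cabinet's -x, in m: 0 shut, 0.19 at its stop. It starts shut or up to 12 mm out. About 2.5 N of friction keeps it where it is left. Its front panel is 12 mm thick, 248 wide, with its upper edge 106 mm above the bench; the side walls inside are low (36 mm above the bench), the floor is 20 mm above the bench.
- drawer_handle (a point): Middle of the bar of the drawer's handle, a steel D-shaped pull: a round bar 12 mm thick and 110 mm long along the cabinet's y, 45 mm in front of the drawer's face and 85 mm above the bench (33 mm below the cabinet's top), held by legs at its two ends. 39 mm are free between the bar and the face. Moves with the drawer.
- cam_lever (a joint): Angle of the cam lever in rad, range 0 to 2.3: 0 lying level towards the cabinet's right (-y), 1.571 (pi/2) standing upright, which is the cam's highest lift; beyond that it leans left and the platform sinks again. It starts between 0.15 and 0.5. It turns about a level axis along the cabinet's x. A spring drives it back to its low position (about 0.3): at the top it needs some 3 to 5 N sideways at the grip to keep it there.
- cam_pivot (a point): Point on the turning axis of the cam lever, 50 mm above the bench, in the same upright plane as lever_grip; 70 mm behind the drawer's front face, on the drawer's middle line. Moves with the drawer.
- lever_grip (a point): Middle of the free length of the lever's grip: a round black bar 16 mm thick and 50 mm long along the cabinet's x, which sticks out from the end of the flat steel lever arm towards the drawer's front; this point is 75 mm from the turning axis, 25 mm in front of the arm's front face and 25 mm from the bar's free end. The bar's free end is 33 mm behind the drawer's front panel. With the drawer shut it is hidden under the cabinet's top.
- platform (a joint): Lift of the small platform behind the lever, in m: 10 mm times the sine of the lever angle, so 0 with the lever level and 0.010 at the top of the cam. The platform is a steel plate 68 by 74 mm, centred on the drawer 69 mm behind the grip, with a small stepped aluminium block 18 mm high screwed on; the plate's upper face is 76 mm above the bench at lift 0.
- micrometer: Bystander: grey and steel micrometer lying on the bench, about 130 by 70 by 20 mm. Origin on its underside, near the middle of the measuring gap.
- steel_block: Bystander: steel block 40 by 40 by 65 mm high, standing on the bench. Origin: centre of its underside.
- plug: Bystander: upright steel plug 36 mm in diameter, 55 mm high, standing on the bench. Origin: centre of its underside.
- ring_gauge: Bystander: steel ring 64 mm in outer diameter, 18 mm high, lying on the bench. Origin: centre of its underside.

How it is judged:
On the way, in this order (a step that is already met when the one before it is completed fails the run):
1. the drawer is pulled out (at least 170 of its 190 mm) with the lever still low (value of joint drawer above 0.17 m and value of joint cam_lever below 0.9 rad), for 0.2 s.
2. the lever is at the cam's highest point, within 0.15 rad (value of joint cam_lever between 1.421 and 1.721 rad), for 0.3 s.
At the end, for the whole second after the job is handed in: The gripper's fingers press on the lever (over 1 N) and hold it still within 0.15 rad of upright, the cam's highest point; the drawer is still out by at least 165 of its 190 mm; no bystander has moved 20 mm or more (all of step 2 and velocity of joint cam_lever between -0.1 and 0.1 rad/s and value of joint drawer above 0.165 m and contact force between the fingers and cam_lever above 1 N and distance of each of micrometer, steel_block, plug, ring_gauge from where it was at the start of the episode below 0.02 m); the arm keeps its last pose, push and grip.
It fails at once if a bystander is moved 20 mm or more (distance of any of micrometer, steel_block, plug, ring_gauge from where it was at the start of the episode above 0.02 m).
It also fails if it takes over 58 s, if anything falls off the work surface, if the arm or the gripper's body presses on something with over 40 N, if the wrist force passes 120 N, or if a joint passes its speed limit or range.

### The arm

A 6-joint arm with a two-finger parallel gripper is mounted at the origin on the work surface. World frame = base frame: x ahead of the robot, y to its left, z up, the work surface at z = 0. Lengths are in m, angles in rad, forces in N, time in s.
With the tool pointing down it reaches from about 0.375 to 0.975 m from the base axis. Payload 3.8 kg.
Tool frame: the origin (TCP) lies midway between the tips of the shut fingers; the grasp point (between the pads) lies 19 mm behind it (grasp_offset is the distance from the TCP to the grasp point, in m); z points along the fingers, y is the line along which they close (so a half turn about z gives the same grasp; the last joint's range is limited). The gripper opens to 85 mm and grips with 20 to 120 N. Pads are 22 mm wide; open, the fingers measure 114 mm over their backs; the gripper's body (76 mm by 85 mm) begins 54 mm behind the grasp point. The pads swing forward as they close: fully open they stand 13 mm farther back than shut.
Start: joints at [1.279, 0.264, 1.604, -0, 1.274, -0.037], TCP at [0.17, 0.653, 0.231] pointing down, gripper open.
Joint ranges: [-2.63, 2.63], [-0.94, 2.18], [0.31, 2.57], [-1.31, 4.45], [0, 2.66], [-2.55, 2.55]. Speed limits (rad/s): [2.57, 2.57, 3.14, 3.14, 3.14, 3.14].

### API

Orientations are given as a 3x3 rotation matrix whose columns are the frame's x, y, z axes.
In Python, from station import observe, read_camera, sign_off, grasp_offset gives the robot as it stands.
- The arm moves only by the shell command python3 -m handwheel 'ROWS' [OPENING] [FORCE]. ROWS is JSON, a list of rows, each a list of 6 numbers: the shift along the tool's x, y, z in mm, then the turn, a rotation vector about the tool's x, y, z in degrees. A call has 1 to 5 rows; each row shifts and turns the commanded pose from where the row before left it, along the tool's axes as they then stand; what a row does not reach is not made up. A row lasts 1/10 s, in which the tool goes at most 50 mm and 8.59 degrees, less where a joint would pass 70% of its speed; a pose out of reach is approached as far as the arm can. A call is refused whole if a number of a shift passes 50 or a number of a turn 8.59, either way. A call with a gripper value outside its range is refused whole. OPENING is the finger opening in mm, from 0 to 85.4, set as the call begins (- or left out, the last holds). The fingers move at their own pace and stop on an object; FORCE is the grip in N (left out, the last holds). Time passes only in rows, so rows that do not move let the fingers close. It gives the time, the measured TCP pose, the force, the opening and the grip force at its end, in the units of the state.
- observe(): the state, without advancing time (a new reading comes with each control period).
- read_camera(name): name is "side" or "top" or "wrist"; returns a dict with "image" (480x640x3 uint8, blue, green, red), "z_map" (480x640 float32, m along the optical axis (not along the pixel's ray), 0 where there is no reading), "camera_matrix" (3x3 intrinsics, pixels), "R" (3x3) and "t" (3): a world point X has camera coordinates R X + t. Camera axes: x right, y down, z forward; pixel columns grow to the right and rows downward; lengths in m; the calibration is good to about 2 mm. A picture is of the moment at which its call begins.
- sign_off(): hands the job in; it is judged then, once.
The state is a dict: "time_s": time; "q": joint angles; "dq": joint speeds; "joint_efforts": joint torques, N m; "position": TCP position; "tool_rot": TCP orientation; "force": force on the tool from outside, world axes, zero at the start; "moment": the same for the moment, N m; "opening": opening from 0.0 (shut) to 1.0 (fully open); "grasp_force": force on a finger pad.
Only numpy, scipy, OpenCV 4.12 (cv2) and the standard library are available. Lean on these libraries where they do the work, as an engineer would, in place of code of your own. Each camera call takes 0.05 s, during which the arm holds its last target. There are 200 camera calls.

## Working session

There is one attempt and no reset: what is moved stays moved. The work goes in short steps, Python scripts to look and compute and a shell command to move; the robot and the scene stay as the last step left them, time stands still between calls to the robot, and variables do not carry over. Pictures are saved under pics/ and viewed, at most 10 in all, crops included, and the job is handed in when it is done.

```bash
mkdir -p pics
python3 - <<'E'
from station import *
import cv2,numpy as np
s=observe();print(s['position'],s['tool_rot'],s['time_s'],s['opening'],grasp_offset)
for n in ['top','side']:
    c=read_camera(n);cv2.imwrite(f'pics/{n}0.png',c['image']);np.savez(f'{n}0.npz',**c);print(n,c['camera_matrix'],c['R'],c['t'])
E
```

```text
[0.16993435 0.65249975 0.22999453] [[-9.67715749e-01  2.52043302e-01 -6.35030363e-04]
 [ 2.52044090e-01  9.67713395e-01 -2.13592410e-03]
 [ 7.61820254e-05 -2.22702304e-03 -9.99997517e-01]] 0.0 0.9995675996652514 0.0187
top [[586.04995467   0.         314.59832936]
 [  0.         586.04995467 240.32138078]
 [  0.           0.           1.        ]] [[ 0.00800177 -0.9999554   0.00501662]
 [-0.99094397 -0.00860191 -0.13400019]
 [ 0.13403737 -0.00389895 -0.99096861]] [-0.02978003  0.61501073  1.30686277]
side [[474.48047034   0.         324.62959206]
 [  0.         474.48047034 238.71520209]
 [  0.           0.           1.        ]] [[-0.99611955 -0.087929   -0.00378613]
 [-0.06640445  0.77911579 -0.62335306]
 [ 0.05776064 -0.62068275 -0.78193134]] [0.60537921 0.08647282 1.21467177]
```

View pics/top0.png

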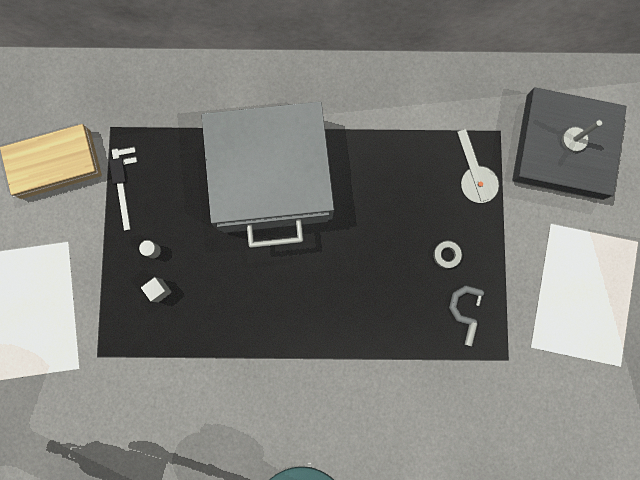

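View pics/side0.png

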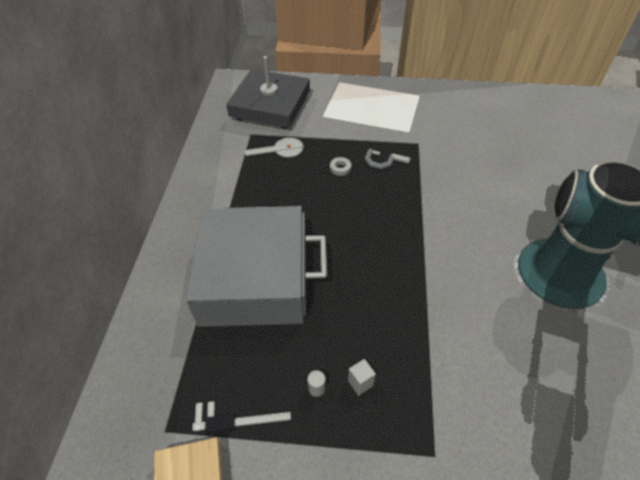

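The top view shows the cabinet top's corners near (202,112), (322,102), (333,210) and (210,223), with the handle bar running from (250,245) to (301,239). The plug is at (149,248) and the block at (155,290), both left of the drawer's path. The side view shows the same layout, with the arm clear of it.

```bash
cat > h.py <<'E'
import numpy as np,cv2
def ray(c,uv,z):
    d=np.linalg.inv(c['camera_matrix'])@np.array([uv[0],uv[1],1.]);R,t=c['R'],c['t']
    o=-R.T@t; d=R.T@d; return o+d*(z-o[2])/d[2]
def pts(c):
    K=c['camera_matrix'];z=c['z_map'];v,u=np.mgrid[:480,:640]
    P=np.stack([(u-K[0,2])/K[0,0]*z,(v-K[1,2])/K[1,1]*z,z],-1)
    P=(P-c['t'])@c['R']; P[z==0]=np.nan; return P
E
python3 - <<'E'
from h import *
for n in ['top','side']:
    c=dict(np.load(n+'0.npz'));P=pts(c)
    m=(abs(P[...,2]-.118)<.008)&(P[...,0]>.4)&(P[...,0]<1.1)&(abs(P[...,1])<.5)
    m=cv2.morphologyEx(m.astype(np.uint8),cv2.MORPH_OPEN,np.ones((7,7)))
    k=max(cv2.findContours(m,0,2)[0],key=cv2.contourArea)
    W=np.array([ray(c,q[0],.118)[:2] for q in k],np.float32)
    r=cv2.minAreaRect(W);print(n,r,cv2.boxPoints(r).round(4).tolist(), np.nanmedian(P[m>0][:,2]))
    g=c['image'].astype(int)
    m=(g.min(2)>110)&(abs(P[...,2]-.085)<.02)&(P[...,0]>.4)&(P[...,0]<.75)&(P[...,1]>-.1)&(P[...,1]<.22)
    Q=P[m]; print('handle pts',len(Q),np.nanmedian(Q,0),np.nanmin(Q,0),np.nanmax(Q,0))
    v,u=np.nonzero(m);W=np.array([ray(c,q,.088)[:2] for q in zip(u,v)],np.float32)
    if len(W): r=cv2.minAreaRect(W);print(r,cv2.boxPoints(r).round(4).tolist())
c=dict(np.load('top0.npz'))
for p in[(250,245),(301,239)]:print(ray(c,p,.088))
E
```

```text
top ((0.780003547668457, 0.08324858546257019), (0.25068873167037964, 0.26966148614883423), 6.653183937072754) [[0.6399000287055969, 0.20260000228881836], [0.6711000204086304, -0.06520000100135803], [0.9200999736785889, -0.03620000183582306], [0.8888999819755554, 0.23170000314712524]] 0.11852868691713571
handle pts 489 [0.61111979 0.06314212 0.09093973] [ 0.59435486 -0.04911364  0.08343324] [0.66809716 0.19060606 0.1049717 ]
((0.6287923455238342, 0.06853185594081879), (0.060100626200437546, 0.24413543939590454), 6.675678730010986) [[0.5848000049591064, 0.18629999458789825], [0.613099992275238, -0.05620000138878822], [0.6728000044822693, -0.04919999837875366], [0.6444000005722046, 0.19329999387264252]]
side ((0.7825732231140137, 0.08368736505508423), (0.24893665313720703, 0.27410435676574707), 6.702844619750977) [[0.6430000066757202, 0.2053000032901764], [0.675000011920929, -0.06700000166893005], [0.9222000241279602, -0.03790000081062317], [0.8902000188827515, 0.23430000245571136]] 0.11933744083668596
handle pts 312 [0.61013387 0.07130601 0.09139287] [0.59610802 0.00509725 0.08454395] [0.65520116 0.12633931 0.09602562]
((0.6248522996902466, 0.06403139233589172), (0.04847481846809387, 0.12091033905744553), 6.521961688995361) [[0.5939000248908997, 0.12129999697208405], [0.6075999736785889, 0.0012000000569969416], [0.6557999849319458, 0.0066999997943639755], [0.6420999765396118, 0.12680000066757202]]
[0.59723431 0.11865727 0.088     ]
[0.61164303 0.00575783 0.088     ]
```

```bash
cat >> h.py <<'E'
import sys
from scipy.spatial.transform import Rotation as Ro
YAW=0.1165; F=np.array([.657,.069])
ex=np.array([np.cos(YAW),np.sin(YAW)]); ey=np.array([-ex[1],ex[0]])
def cab(x,y,z): return np.array([*(F+x*ex+y*ey),z])
def remain(target,yang):
    "tool-frame shift (mm) and turn (deg) to reach target with tool down, tool y at heading yang"
    from station import observe
    s=observe();R=np.array(s['tool_rot']);p=np.array(s['position'])
    y=np.array([np.cos(yang),np.sin(yang),0]);z=np.array([0,0,-1.]);G=np.stack([np.cross(y,z),y,z],1)
    sh=R.T@(target-p)*1e3; sg=G.T@(target-p)*1e3
    print('t',round(s['time_s'],2),'pos',p.round(4),'shift now-axes',sh.round(1),'goal-axes',sg.round(1),'turn',np.degrees(Ro.from_matrix(R.T@G).as_rotvec()).round(2),'F',np.round(s['force'],1),'open',round(s['opening'],3),'grip',round(s['grasp_force'],1))
E
R='[-50,-4,0,0,0,4.3]'
python3 -m handwheel '[[-50,-4,0,0,0,4.3],[-50,-4,0,0,0,4.3],[-50,-4,0,0,0,4.3],[-50,-4,0,0,0,4.3],[-50,-4,0,0,0,4.3]]' 40
python3 -m handwheel '[[-50,-4,0,0,0,4.3],[-50,-4,0,0,0,4.3],[-50,-4,0,0,0,4.3],[-50,-4,0,0,0,4.3],[-50,-4,0,0,0,4.3]]'
python3 -m handwheel '[[-45,-4,0,0,0,4.3],[-45,-4,0,0,0,4.3],[-45,-4,0,0,0,4.3],[0,0,0,0,0,0],[0,0,0,0,0,0]]'
python3 - <<'E'
from h import *
remain(np.array([.605,.063,.18]),YAW)
E
```

```text
time_s: 0.6
position: [0.3915, 0.5362, 0.2305]
tool_rot: [[-0.806, 0.591, -0.0], [0.591, 0.806, -0.001], [-0.0, -0.001, -1.0]]
force: [0.5, 1.1, 0.4]
opening: 0.466
grasp_force: 0.0
time_s: 1.1
position: [0.5533, 0.3472, 0.2306]
tool_rot: [[-0.533, 0.846, -0.001], [0.846, 0.533, -0.0], [0.0, -0.001, -1.0]]
force: [1.7, 0.5, 0.1]
opening: 0.465
grasp_force: 0.0
time_s: 1.6
position: [0.6052, 0.2233, 0.2307]
tool_rot: [[-0.332, 0.943, -0.001], [0.943, 0.332, 0.0], [0.001, -0.001, -1.0]]
force: [-0.1, 0.3, 0.7]
opening: 0.472
grasp_force: 0.0
t 1.6 pos [0.6052 0.2233 0.2307] shift now-axes [-151.2  -53.3   50.7] goal-axes [-159.2  -18.8   50.7] turn [-0.07 -0.03 12.7 ] F [-0.1  0.3  0.7] open 0.472 grip 0.0
```

```bash
python3 -m handwheel '[[-30,-11,10,0,0,6.35],[-30,-8,10,0,0,6.35],[-30,-4,10,0,0,0],[-30,-4,10,0,0,0],[-35,-4,10,0,0,0]]' >/dev/null
python3 -m handwheel '[[0,0,0,0,0,0],[0,0,0,0,0,0]]' >/dev/null
python3 - <<'E'
from h import *
from station import *
remain(np.array([.605,.063,.18]),YAW)
c=read_camera('wrist');cv2.imwrite('pics/w1.png',c['image']);P=pts(c)
g=c['image'].astype(int)
m=(abs(P[...,2]-.088)<.008)&(abs(P[...,0]-.6)<.03)&(abs(P[...,1]-.063)<.09)
v,u=np.nonzero(m);Q=P[m];print(len(Q));W=np.array([ray(c,q,.09)[:2] for q in zip(u,v)],np.float32)
if len(Q):print(np.median(Q,0));r=cv2.minAreaRect(W);print(r,cv2.boxPoints(r).round(4).tolist())
E
```

```text
t 2.3 pos [0.6027 0.0667 0.1808] shift now-axes [-4.   1.8  0.8] goal-axes [-3.9  1.8  0.8] turn [-0.06 -0.05  0.14] F [-0.5  0.8  0.5] open 0.466 grip 0.0
5574
[0.60556526 0.07840723 0.08957389]
((0.6171194911003113, 0.0653170645236969), (0.03852449357509613, 0.11973443627357483), 6.533227920532227) [[0.5911999940872192, 0.1225999966263771], [0.6047999858856201, 0.003599999938160181], [0.6431000232696533, 0.00800000037997961], [0.6294000148773193, 0.12700000405311584]]
```

View pics/w1.png

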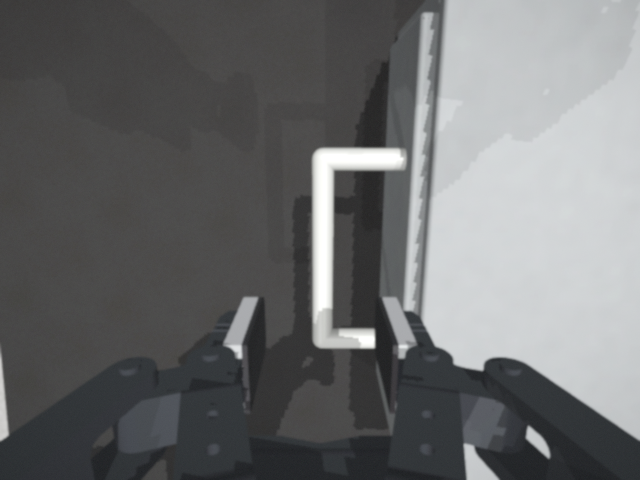

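The wrist view shows the bar running from (322,150) to (322,340), between the open fingers; the cabinet face is to its right. The bar's middle comes out at about (0.604, 0.064).

```bash
python3 -m handwheel '[[-3,1.5,25,0,0,0],[0,0,25,0,0,0],[0,0,25,0,0,0],[0,0,20,0,0,0],[0,0,19,0,0,0]]'
python3 -m handwheel '[[0,0,0,0,0,0],[0,0,0,0,0,0],[0,0,0,0,0,0],[0,0,0,0,0,0],[0,0,0,0,0,0]]' 5 40
python3 -c "
from h import *
remain(np.array([.605,.063,.066]),YAW)"
```

```text
time_s: 2.85
position: [0.605, 0.0652, 0.0671]
tool_rot: [[-0.121, 0.993, -0.0], [0.993, 0.121, 0.0], [0.001, -0.0, -1.0]]
force: [-26.8, -3.4, 14.2]
opening: 0.469
grasp_force: 0.0
time_s: 3.35
position: [0.6052, 0.0645, 0.0676]
tool_rot: [[-0.118, 0.993, 0.001], [0.993, 0.118, 0.002], [0.002, 0.001, -1.0]]
force: [-0.0, 7.7, -4.9]
opening: 0.123
grasp_force: 38.9
t 3.35 pos [0.6052 0.0645 0.0676] shift now-axes [-1.5 -0.4  1.6] goal-axes [-1.5 -0.4  1.6] turn [ 0.05 -0.12  0.12] F [-0.   7.7 -4.9] open 0.123 grip 38.9
```

```bash
python3 -m handwheel '[[0,-10,0,0,0,0],[0,-20,0,0,0,0],[0,-20,0,0,0,0],[0,-20,0,0,0,0],[0,-20,0,0,0,0]]'
python3 -m handwheel '[[0,-20,0,0,0,0],[0,-20,0,0,0,0],[0,-20,0,0,0,0],[0,-10,0,0,0,0],[0,-10,0,0,0,0]]'
python3 -c "
from h import *
remain(cab(-.19-.045,0,.066),YAW)"
```

```text
time_s: 3.85
position: [0.5162, 0.0541, 0.0676]
tool_rot: [[-0.118, 0.993, 0.003], [0.993, 0.118, 0.003], [0.003, 0.003, -1.0]]
force: [2.8, 8.2, -7.9]
opening: 0.121
grasp_force: 40.9
time_s: 4.35
position: [0.4362, 0.0447, 0.0676]
tool_rot: [[-0.117, 0.993, 0.002], [0.993, 0.117, 0.004], [0.003, 0.003, -1.0]]
force: [1.8, 10.7, -8.6]
opening: 0.125
grasp_force: 40.9
t 4.35 pos [0.4362 0.0447 0.0676] shift now-axes [ -1.5 -12.9   1.6] goal-axes [ -1.5 -12.9   1.6] turn [ 0.16 -0.2   0.05] F [ 1.8 10.7 -8.6] open 0.125 grip 40.9
```

```bash
python3 -m handwheel '[[0,-5,0,0,0,0],[0,-5,0,0,0,0],[0,-3,0,0,0,0],[0,-2,0,0,0,0],[0,0,0,0,0,0]]'
python3 -c "
from h import *
remain(cab(-.19-.045,0,.066),YAW)"
```

```text
time_s: 4.85
position: [0.423, 0.0432, 0.0676]
tool_rot: [[-0.117, 0.993, 0.005], [0.993, 0.117, 0.004], [0.004, 0.006, -1.0]]
force: [5.5, 11.7, -13.6]
opening: 0.119
grasp_force: 40.4
t 4.85 pos [0.423  0.0432 0.0676] shift now-axes [-1.5  0.4  1.6] goal-axes [-1.5  0.4  1.6] turn [ 0.32 -0.21  0.03] F [  5.5  11.7 -13.6] open 0.119 grip 40.4
```

```bash
python3 -m handwheel '[[0,0,0,0,0,0],[0,0,0,0,0,0],[0,0,0,0,0,0]]' 40 
python3 -m handwheel '[[0,0,30,0,0,0],[0,0,-50,0,0,0],[0,0,-50,0,0,0],[0,0,-50,0,0,0],[0,0,0,0,0,0]]' --help >/dev/null 2>&1
python3 -c "
from h import *
remain(cab(-.12,-.072,.21),YAW-np.pi/2)"
```

```text
time_s: 5.15
position: [0.4224, 0.0407, 0.0684]
tool_rot: [[-0.118, 0.993, 0.002], [0.993, 0.118, -0.0], [-0.001, 0.002, -1.0]]
force: [1.1, 0.4, -0.4]
opening: 0.466
grasp_force: 0.0
t 5.15 pos [0.4224 0.0407 0.0684] shift now-axes [ -71.6  116.5 -141.3] goal-axes [ 116.3   71.2 -141.6] turn [ 1.300e-01 -6.000e-02  9.013e+01] F [ 1.1  0.4 -0.4] open 0.466 grip 0.0
```

That second call was malformed: its first row went down instead of up. It was refused, and the clock hasn't moved. Now the correct lift, turn and shift.

```bash
python3 -m handwheel '[[0,0,-40,0,0,0],[0,0,-50,0,0,0],[0,0,-50,0,0,0],[0,0,0,0,0,8.5],[0,0,0,0,0,8.5]]' >/dev/null
python3 -m handwheel '[[0,0,0,0,0,8.5],[0,0,0,0,0,8.5],[0,0,0,0,0,8.5],[0,0,0,0,0,8.5],[0,0,0,0,0,8.5]]' >/dev/null
python3 -m handwheel '[[0,0,0,0,0,8.5],[0,0,0,0,0,8.5],[0,0,0,0,0,8.5],[0,0,0,0,0,5],[0,0,0,0,0,0]]' >/dev/null
python3 -m handwheel '[[35,20,0,0,0,0],[35,20,0,0,0,0],[35,20,0,0,0,0],[0,0,0,0,0,0],[0,0,0,0,0,0]]' >/dev/null
python3 - <<'E'
from h import *
from station import *
remain(cab(-.12,-.072,.21),YAW-np.pi/2)
for n in['wrist','top']:
    c=read_camera(n);cv2.imwrite(f'pics/{n}2.png',c['image']);np.savez(n+'2.npz',**c)
E
```

```text
t 7.15 pos [ 0.533  -0.0066  0.207 ] shift now-axes [11.9 11.3 -3. ] goal-axes [12.  11.3 -3. ] turn [-0.01  0.07  0.16] F [-0.9 -0.4  0.7] open 0.472 grip 0.0
```

View pics/wrist2.png

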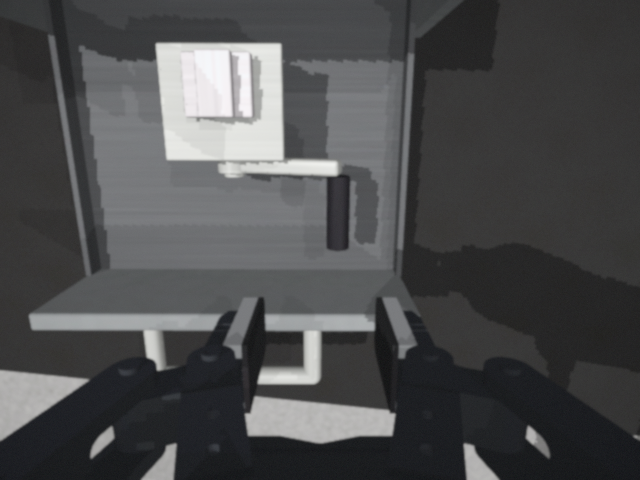

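The drawer is out. The black grip runs from (338,177) to (338,248), with the arm at row 167 and the platform at (220,100).

Run:
```python
from h import *
c=dict(np.load('wrist2.npz'));P=pts(c)
def sc(p): d=p[:2]-F; return np.array([d@ex,d@ey,p[2]]).round(4)
m=np.zeros((480,640),bool);m[182:245,331:347]=1
m&=(c['image'].max(2)<45)
Q=P[m];print('bar pix',m.sum(),sc(np.nanmedian(Q,0)), 'z hi',np.nanpercentile(Q[:,2],[50,90]))
for uv in[(338,178),(338,248)]:print(sc(ray(c,uv,np.nanpercentile(Q[:,2],80))))
# panel top edge (z .106) front line midpoint & platform
for uv in[(32,322),(408,322)]:print('panel front top',sc(ray(c,uv,.106)))
k=np.nanmedian(P[52:58,165:178].reshape(-1,3),0);print('plat z',k[2])
```

```text
bar pix 87 [-0.1269 -0.0777  0.076 ] z hi [0.07602205 0.07711452]
[-0.0972 -0.0722  0.0768]
[-0.144  -0.0729  0.0768]
panel front top [-0.1845  0.1207  0.106 ]
panel front top [-0.1839 -0.1164  0.106 ]
plat z 0.07807280197420927
```

```bash
python3 -c "
from h import *
remain(cab(-.122,-.073,.053),YAW-np.pi/2)"
```

```text
t 7.25 pos [ 0.5318 -0.006   0.2071] shift now-axes [ 11.1  13.1 154.1] goal-axes [ 11.   13.1 154.1] turn [-0.01  0.06  0.18] F [-0.6  0.4  0.2] open 0.466 grip 0.0
```

```bash
python3 -m handwheel '[[11,13,10,0,0,0],[0,0,30,0,0,0],[0,0,30,0,0,0],[0,0,30,0,0,0],[0,0,0,0,0,0]]'
python3 -m handwheel '[[0,0,20,0,0,0],[0,0,20,0,0,0],[0,0,14,0,0,0],[0,0,0,0,0,0],[0,0,0,0,0,0]]'
python3 -c "
from h import *
remain(cab(-.122,-.073,.053),YAW-np.pi/2)
from station import *
c=read_camera('wrist');cv2.imwrite('pics/w3.png',c['image'])"
```

```text
time_s: 7.75
position: [0.5401, -0.0169, 0.1031]
tool_rot: [[0.993, 0.12, -0.009], [0.12, -0.993, 0.001], [-0.009, -0.002, -1.0]]
force: [-0.8, 0.1, -0.9]
opening: 0.469
grasp_force: 0.0
time_s: 8.25
position: [0.5455, -0.0176, 0.0542]
tool_rot: [[0.993, 0.119, 0.001], [0.119, -0.993, -0.0], [0.001, 0.0, -1.0]]
force: [0.3, -0.6, 0.5]
opening: 0.463
grasp_force: 0.0
t 8.25 pos [ 0.5455 -0.0176  0.0542] shift now-axes [-1.2 -0.1  1.2] goal-axes [-1.2 -0.1  1.2] turn [ 0.01 -0.04  0.15] F [ 0.3 -0.6  0.5] open 0.463 grip 0.0
```

View pics/w3.png

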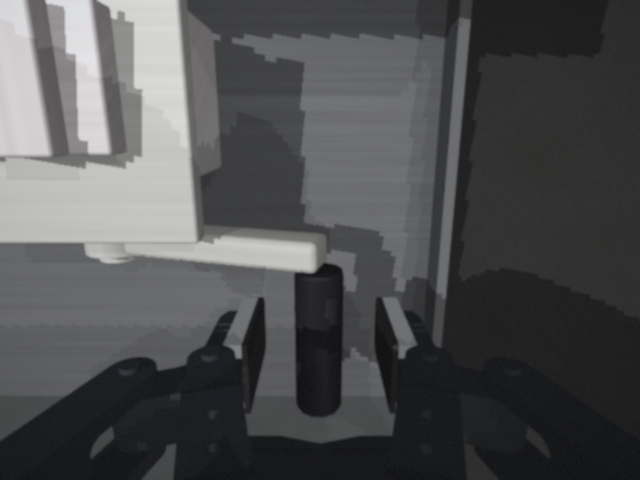

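The grip sits midway between the fingers, at about (320,340). I'll close on it and swing it along the arc.

```bash
python3 -m handwheel '[[0,0,0,0,0,0],[0,0,0,0,0,0],[0,0,0,0,0,0],[0,0,0,0,0,0],[0,0,0,0,0,0]]' 8 30
python3 -m handwheel '[[0,-3.2,-9.3,0,0,0],[0,-4.3,-8.8,0,0,0],[0,-5.4,-8.2,0,0,0],[0,-6.5,-7.4,0,0,0],[0,0,0,0,0,0]]'
python3 -c "
from h import *
remain(cab(-.122,0,.109),YAW-np.pi/2)"
```

```text
time_s: 8.8
position: [0.5461, -0.0174, 0.0539]
tool_rot: [[0.993, 0.118, 0.002], [0.118, -0.993, 0.0], [0.002, -0.0, -1.0]]
force: [2.1, 2.9, 1.7]
opening: 0.174
grasp_force: 29.9
time_s: 9.3
position: [0.5443, -0.0003, 0.0884]
tool_rot: [[0.993, 0.12, 0.003], [0.12, -0.993, -0.004], [0.003, 0.004, -1.0]]
force: [3.5, -5.0, 1.4]
opening: 0.172
grasp_force: 29.9
t 9.3 pos [ 5.443e-01 -3.000e-04  8.840e-02] shift now-axes [ -1.7 -55.7 -20.9] goal-axes [ -2.  -55.7 -20.6] turn [ 0.26 -0.15  0.22] F [ 3.5 -5.   1.4] open 0.172 grip 29.9
```

```bash
python3 -m handwheel '[[0,-7.4,-6.5,0,0,0],[0,-8.1,-5.4,0,0,0],[0,-8.8,-4.4,0,0,0],[0,-9.3,-3.1,0,0,0],[0,-9.6,-2,0,0,0]]'
python3 -m handwheel '[[0,-9.9,-0.6,0,0,0],[0,-2,0,0,0,0],[0,0,0,0,0,0],[0,0,0,0,0,0],[0,0,0,0,0,0]]'
python3 -c "
from h import *
remain(cab(-.122,0,.109),YAW-np.pi/2)
from station import *
c=read_camera('wrist');cv2.imwrite('pics/w4.png',c['image']);np.savez('w4.npz',**c)
c=read_camera('top');np.savez('t4.npz',**c);cv2.imwrite('pics/t4.png',cv2.resize(c['image'][150:390,180:500],None,fx=2.4,fy=2.4))"
```

```text
time_s: 9.8
position: [0.5409, 0.0403, 0.1122]
tool_rot: [[0.993, 0.12, 0.007], [0.12, -0.993, -0.007], [0.006, 0.008, -1.0]]
force: [0.3, -9.7, 8.5]
opening: 0.175
grasp_force: 29.9
time_s: 10.3
position: [0.5393, 0.0537, 0.112]
tool_rot: [[0.993, 0.119, 0.006], [0.119, -0.993, -0.004], [0.006, 0.005, -1.0]]
force: [1.1, -6.7, 10.7]
opening: 0.174
grasp_force: 31.3
t 10.3 pos [0.5393 0.0537 0.112 ] shift now-axes [-3.3 -1.5  3. ] goal-axes [-3.3 -1.5  3. ] turn [ 0.3  -0.32  0.19] F [ 1.1 -6.7 10.7] open 0.174 grip 31.3
```

View pics/w4.png

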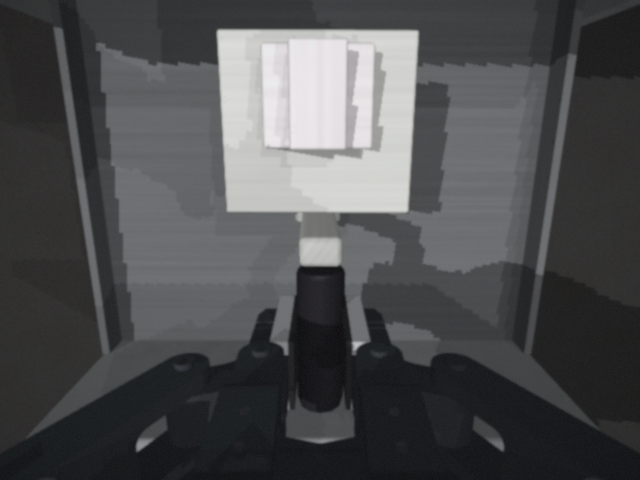

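View pics/t4.png

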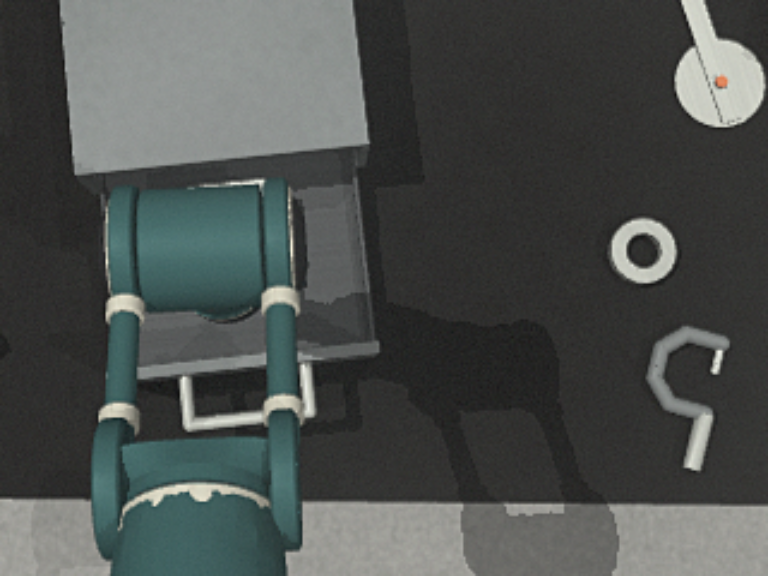

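The wrist view shows the lever upright: its end is at (320,250), the platform's centre at column 318, and the pads hold the grip. The top view shows the drawer still out and the ring and micrometer undisturbed. I'll make a small centring nudge, then check the drawer and bystanders in numbers.

```bash
python3 -m handwheel '[[0,-1.5,0,0,0,0],[0,0,0,0,0,0],[0,0,0,0,0,0],[0,0,0,0,0,0],[0,0,0,0,0,0]]' | tail -3
python3 - <<'E'
from h import *
from station import *
remain(cab(-.122,0,.109),YAW-np.pi/2)
c=read_camera('wrist');P=pts(c);print('plat z',np.nanmedian(P[170:205,240:400,2]))
w=c['image'][225:262,280:360];v,u=np.nonzero(w.min(2)>140);print('arm end u',u.mean()+280)
r=c['image'][120:200].min(2)>150;v,u=np.nonzero(r[:,180:460]);print('plat u',(u.min()+u.max())/2+180)
t=read_camera('top');
def sc(p): d=p[:2]-F; return (d@ex).round(4),(d@ey).round(4)
print('panel front right corner',sc(ray(t,(180+378/2.4,150+350/2.4),.106)))
b=np.load('top0.npz')['image'].astype(int);d=abs(t['image'].astype(int)-b).max(2)
for n,(x,y) in dict(plug=(149,248),block=(155,290),ring=(448,254),mic=(467,315)).items():print(n,(d[y-25:y+25,x-22:x+22]>60).sum())
E
```

```text
force: [0.5, -8.2, 10.8]
opening: 0.169
grasp_force: 31.3
t 10.9 pos [0.5392 0.0549 0.112 ] shift now-axes [-3.3 -0.4  3. ] goal-axes [-3.3 -0.3  3. ] turn [ 0.33 -0.32  0.2 ] F [ 0.5 -8.2 10.8] open 0.169 grip 31.3
plat z 0.08530455465149482
arm end u 319.4687189672294
plat u 320.0
panel front right corner (np.float64(-0.1867), np.float64(-0.123))
plug 0
block 0
ring 0
mic 0
```

```bash
python3 -c "
from station import *
print(sign_off())"
```

```text
the job is handed in; nothing more can be done
None
```

I handed the job in at about 11 s: the drawer is out about 187 of 190 mm, the gripper is holding the lever upright at about 31 N with the platform at the top of its lift, and the bystanders showed no movement; sign-off returned no verdict.

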